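Find and pull the scraping tube holder in a centrifuge

TASK

Before the run the centrifuge rotor drags: under its plate, out of sight, the end of one of the six tube holders has dropped and rubs on the imbalance switch below the arrow on the deck. Turn the rotor slowly by its T-handle, feel where the drag rises and stop with the rubbing holder at the arrow. Lift that one out there, lower it gently into the empty hole of the grey rack until it stands on the bottom, and leave the other holders and everything else in place.

Things in the scene. Friction and masses are not known exactly. Their poses are not given: they have to be found in the camera images.
- centrifuge: Cream bench centrifuge, casing 400 x 320, deck 200 above the table, lid open and standing up at its rear. Origin: on the rotor axis, at table height; z up, its front with the control panel towards -x, lid towards +x. Round bowl d 243 in the deck, rotor in it. Fixed.
- rotor: Aluminium rotor plate d 216, upper face 2 below the deck, six pockets on a circle of radius 85 at 30, 90, 150.. degrees from its x axis. Origin: on its axis at the upper face, z up. Turns either way without end; bearing drag 0.045 to 0.08 N m; while the bad holder passes the switch it rises to about 0.23 to 0.4 N m. A slow push stops it at once when let go.
- handle (a point): Middle of the T-handle's bar, on the rotor axis 42 above the plate; turns with the rotor. Steel round bar d 14, 106 long, lying along the rotor's x axis, on a post d 22 (d 40 below 13 above the plate). Pushing one half of the bar sideways with shut fingertips turns the rotor.
- switch: Imbalance switch on the bowl wall, marked by a dark arrow on the deck at the front. Origin: on the deck at the bowl's edge, 120 from the rotor axis, which lies along its +x. Below the plate, out of sight, a sprung rubber shoe reaches in so far that it rubs on the side of a dropped end, about 8 degrees either side of the arrow; good holders clear it.
- rack: Grey rack block 64 x 190 x 85 high on the table, three holes in a row along its y at -64, 0 and +64; those at 0 and +64 hold spare holders, flange on the rack's top. Origin: middle of its underside. Fixed.
- rack_hole0 (a point): Mouth of the rack's empty hole (at its -y end), at its middle and at the height of the rack's top, 85 above the table. Hole d 28, 71 deep with a floor: a good holder would hang in it by its flange, the bad one, being longer, stands on the floor with its flange 8 above the top.
- holder_a: Tube holder: steel sleeve with flange, white screw cap on top; all six look alike from above. Origin: on its axis at the flange's underside (on the plate), z up. Above: flange d 31 x 5, then cap d 20 x 36 to grip. Below: sleeve d 22 with round end, 57 long, on the bad one 79. 0.04 kg, hangs with 0.4 mm play in its pocket, pulls straight up. Which pocket varies.
- holder_b: Tube holder like holder_a, in another pocket of the rotor at the start.
- holder_c: Tube holder like holder_a, in another pocket of the rotor at the start.
- holder_d: Tube holder like holder_a, in another pocket of the rotor at the start.
- holder_e: Tube holder like holder_a, in another pocket of the rotor at the start.
- holder_f: Tube holder like holder_a, in another pocket of the rotor at the start.
- reagent: Amber bottle d 60 x 150, origin under its middle. Bystander.
- beaker: Glass beaker d 72 x 85, origin under its middle. Bystander.
- hexdriver: Screwdriver lying on the table near the robot. Bystander.
- marker: Marker pen 142 long lying on the table. Bystander.
- timer: Flat bench timer 62 x 62 x 18. Bystander.
Mind the look-alikes: they are no part of the job. Leave any green or pink look-alike of the holder_f alone.

How it is judged (in metres and radians):
On the way, in this order (a step that is already met when the one before it is completed fails the run):
1. by turning the rotor, a holder is brought to rub on the switch (contact force between any of holder_a, holder_b, holder_c, holder_d, holder_e, holder_f and switch above 0.8 N), for 0.1 s.
2. a holder is lifted clear out of the rotor (z of any of holder_a, holder_b, holder_c, holder_d, holder_e, holder_f in the frame of rotor above 0.08 m), for 0.1 s.
At the end, for the whole second after the job is handed in: The holder that rubs stands in the rack's empty hole, within 6 mm of its middle, on the bottom (so its flange is 4 to 12 mm above the rack; a good holder would hang lower), upright; the other five are down in the rotor (within 8 mm) and all is still (((horizontal distance between holder_a and rack_hole0 below 0.006 m and z of holder_a in the frame of rack_hole0 between 0.004 and 0.012 m and angle between holder_a's own z axis and vertical below 0.12 rad) or (horizontal distance between holder_b and rack_hole0 below 0.006 m and z of holder_b in the frame of rack_hole0 between 0.004 and 0.012 m and angle between holder_b's own z axis and vertical below 0.12 rad) or (horizontal distance between holder_c and rack_hole0 below 0.006 m and z of holder_c in the frame of rack_hole0 between 0.004 and 0.012 m and angle between holder_c's own z axis and vertical below 0.12 rad) or (horizontal distance between holder_d and rack_hole0 below 0.006 m and z of holder_d in the frame of rack_hole0 between 0.004 and 0.012 m and angle between holder_d's own z axis and vertical below 0.12 rad) or (horizontal distance between holder_e and rack_hole0 below 0.006 m and z of holder_e in the frame of rack_hole0 between 0.004 and 0.012 m and angle between holder_e's own z axis and vertical below 0.12 rad) or (horizontal distance between holder_f and rack_hole0 below 0.006 m and z of holder_f in the frame of rack_hole0 between 0.004 and 0.012 m and angle between holder_f's own z axis and vertical below 0.12 rad)) and ((z of holder_a in the frame of rotor between -0.005 and 0.008 m and horizontal distance between holder_a and rotor below 0.09 m) or (horizontal distance between holder_a and rack_hole0 below 0.006 m and z of holder_a in the frame of rack_hole0 between 0.004 and 0.012 m and angle between holder_a's own z axis and vertical below 0.12 rad)) and ((z of holder_b in the frame of rotor between -0.005 and 0.008 m and horizontal distance between holder_b and rotor below 0.09 m) or (horizontal distance between holder_b and rack_hole0 below 0.006 m and z of holder_b in the frame of rack_hole0 between 0.004 and 0.012 m and angle between holder_b's own z axis and vertical below 0.12 rad)) and ((z of holder_c in the frame of rotor between -0.005 and 0.008 m and horizontal distance between holder_c and rotor below 0.09 m) or (horizontal distance between holder_c and rack_hole0 below 0.006 m and z of holder_c in the frame of rack_hole0 between 0.004 and 0.012 m and angle between holder_c's own z axis and vertical below 0.12 rad)) and ((z of holder_d in the frame of rotor between -0.005 and 0.008 m and horizontal distance between holder_d and rotor below 0.09 m) or (horizontal distance between holder_d and rack_hole0 below 0.006 m and z of holder_d in the frame of rack_hole0 between 0.004 and 0.012 m and angle between holder_d's own z axis and vertical below 0.12 rad)) and ((z of holder_e in the frame of rotor between -0.005 and 0.008 m and horizontal distance between holder_e and rotor below 0.09 m) or (horizontal distance between holder_e and rack_hole0 below 0.006 m and z of holder_e in the frame of rack_hole0 between 0.004 and 0.012 m and angle between holder_e's own z axis and vertical below 0.12 rad)) and ((z of holder_f in the frame of rotor between -0.005 and 0.008 m and horizontal distance between holder_f and rotor below 0.09 m) or (horizontal distance between holder_f and rack_hole0 below 0.006 m and z of holder_f in the frame of rack_hole0 between 0.004 and 0.012 m and angle between holder_f's own z axis and vertical below 0.12 rad)) and angular speed of rotor below 0.1 rad/s and linear speed of each of holder_a, holder_b, holder_c, holder_d, holder_e, holder_f below 0.03 m/s); the robot touches nothing.
It fails at once if a holder away from the arrow (over 70 mm from the switch) is drawn out of its pocket ((z of holder_a in the frame of rotor between 0.02 and 0.05 m and horizontal distance between holder_a and rotor below 0.1 m and horizontal distance between holder_a and switch above 0.07 m) or (z of holder_b in the frame of rotor between 0.02 and 0.05 m and horizontal distance between holder_b and rotor below 0.1 m and horizontal distance between holder_b and switch above 0.07 m) or (z of holder_c in the frame of rotor between 0.02 and 0.05 m and horizontal distance between holder_c and rotor below 0.1 m and horizontal distance between holder_c and switch above 0.07 m) or (z of holder_d in the frame of rotor between 0.02 and 0.05 m and horizontal distance between holder_d and rotor below 0.1 m and horizontal distance between holder_d and switch above 0.07 m) or (z of holder_e in the frame of rotor between 0.02 and 0.05 m and horizontal distance between holder_e and rotor below 0.1 m and horizontal distance between holder_e and switch above 0.07 m) or (z of holder_f in the frame of rotor between 0.02 and 0.05 m and horizontal distance between holder_f and rotor below 0.1 m and horizontal distance between holder_f and switch above 0.07 m)).
It fails at once if the rotor is flung round (over 4 rad/s) (angular speed of rotor above 4 rad/s).
It fails at once if a holder is rammed into the rack (over 20 N) (contact force between any of holder_a, holder_b, holder_c, holder_d, holder_e, holder_f and rack above 20 N).
It fails at once if the imbalance switch is strained (over 20 N) (contact force between anything else and switch above 20 N).
It fails at once if a bystander is moved more than 40 mm (distance of any of reagent, beaker, hexdriver, marker, timer from where it was at the start of the episode above 0.04 m).
It also fails if it takes over 72 s, if anything falls off the work surface, if the arm or the gripper's body presses on something with over 40 N, if the wrist force passes 120 N, or if a joint passes its speed limit or range.

ROBOT

A 7-joint arm with a two-finger parallel gripper is mounted at the origin on the work surface. World frame = base frame: x ahead of the robot, y to its left, z up, the work surface at z = 0. Lengths are in mm, angles in rad, forces in N, time in s.
With the tool pointing down it reaches from about 400 to 875 mm from the base axis. Payload 19.3 kg.
Tool frame: the origin (TCP) lies at the very end of the fingers, on their centre line; the grasp point (between the pads) lies 19 mm behind it (grip_point_offset is the z of the grasp point in the tool frame, in mm); z points along the fingers, x is the direction in which the jaws open and shut, and the axes are right-handed (so a half turn about z gives the same grasp; the last joint's range is limited). The gripper opens to 85 mm and grips with 20 to 120 N. Pads are 22 mm wide; open, the fingers measure 114 mm over their backs; the gripper's body (76 mm by 85 mm) begins 54 mm behind the grasp point. The pads swing forward as they close: fully open they stand 13 mm farther back than shut.
Start: joints at [1.243, 0.521, -0.036, 1.599, 0.021, 1.021, -0.113], TCP at [159.318, -604.345, 231.291] pointing down, gripper open.
Joint ranges: [-2.91, 2.91], [-0.3, 2.13], [-1.5, 1.42], [0.17, 2.43], [-1.26, 4.41], [0.16, 1.93], [-2.52, 2.52]. Speed limits (rad/s): [1.89, 1.89, 2.39, 2.39, 3.01, 3.01, 3.01].

INTERFACE

Orientations are given as a 3x3 rotation matrix whose columns are the frame's x, y, z axes.
In Python, from workcell import movep, movel, goto_joints, open_gripper, clamp, wait, inverse_kinematics, read_state, camera, PlanningError, finish_job, grip_point_offset gives the robot as it stands. Calls block until the motion is done:
- movep(position, orientation): joint-space move of the TCP to a pose.
- movel(position, frame=None, max_speed=150, guard=None): straight line of the TCP; frame=None keeps the orientation; max_speed is the mean speed in mm/s. With guard (N) it stops when the force on the tool has changed by that much, and returns True; else False.
- goto_joints(angles): joint-space move.
- open_gripper() and clamp(): open the fingers fully, or close them until they stop; the grip force is fixed at half the most.
- wait(seconds).
- inverse_kinematics(position, orientation): joint angles nearest the present ones, or None.
- read_state(): the state.
- camera(name): name is "side" or "top"; returns a dict with "image" (400x640x3 uint8, blue, green, red), "range_z" (400x640 float32, mm along the optical axis (not along the pixel's ray), 0 where there is no reading), "fx", "fy", "cx", "cy" (pixels), "cam_to_world" (4x4, takes a point from camera to world coordinates). Camera axes: x right, y up, looking along -z (the intrinsics and any distortion apply to the point x, -y, -z); pixel columns grow to the right and rows downward; lengths in mm; the calibration is good to about 2 mm. A picture is of the moment at which its call begins.
A pose or a line that the arm cannot do raises PlanningError and nothing moves.
- finish_job(): hands the job in, once; it reports no verdict.
The state is a dict: "time": time; "qpos": joint angles; "qvel": joint speeds; "joint_efforts": joint torques, N m; "eef_pos": TCP position; "tool_rot": TCP orientation; "ft_force": force on the tool from outside, world axes, zero at the start; "torque": the same for the moment, N m; "finger_gap": finger opening in mm.
Only numpy, scipy, OpenCV 4.12 (cv2) and the standard library are available. Lean on these libraries where they do the work, as an engineer would, in place of code of your own. Each camera call takes 0.05 s, during which the arm holds its last target. There are 200 camera calls.

## Working session

There is one attempt and no reset: what is moved stays moved. The work goes in short steps, each a Python script; the robot and the scene stay as the last script left them, time stands still between calls to the robot, and variables do not carry over. Pictures are saved under pics/ and viewed, about 8 in all and at most 12, crops included, and the job is handed in when it is done.

```bash
mkdir -p pics; ls; python3 - <<'E'
from workcell import *
import cv2,numpy as np,pickle
for n in("top","side"):
    c=camera(n);cv2.imwrite(f"pics/{n}0.png",c["image"]);pickle.dump(c,open(f"{n}0.pkl","wb"))
    print(n,c["fx"],c["cx"],c["cy"],np.round(c["cam_to_world"],3).tolist(),[k for k in c])
print(grip_point_offset,read_state())
E
```

```text
pics
top 439.99620025848793 324.273398363961 191.84414348591957 [[-0.005, 0.983, -0.182, 376.757], [-1.0, -0.006, -0.006, 191.702], [-0.007, 0.182, 0.983, 1209.608], [0.0, 0.0, 0.0, 1.0]] ['image', 'range_z', 'fx', 'fy', 'cx', 'cy', 'cam_to_world']
side 511.0051517938589 323.75606415873074 192.38734541737622 [[0.979, -0.121, 0.162, 778.544], [0.203, 0.591, -0.781, -778.108], [-0.001, 0.798, 0.603, 919.348], [0.0, 0.0, 0.0, 1.0]] ['image', 'range_z', 'fx', 'fy', 'cx', 'cy', 'cam_to_world']
-18.700000000000003 {'time': 0.1, 'qpos': array([ 1.24280709,  0.52194587, -0.03630318,  1.59991161,  0.02116192,
        1.02110147, -0.11281984]), 'qvel': array([ 0.00033406, -0.00139527, -0.00147792, -0.00284562, -0.00022247,
       -0.00031676,  0.00098163]), 'joint_efforts': array([ 3.14862569e-03, -9.28480554e+01,  1.98297814e+00, -3.70537126e+01,
        1.79992011e-02,  5.32526712e-03, -6.61808622e-05]), 'eef_pos': array([ 159.23280263, -604.08273479,  230.80297522]), 'tool_rot': array([[ 2.54873240e-01, -9.66974428e-01, -2.96102135e-04],
       [-9.66973975e-01, -2.54873408e-01,  9.37314402e-04],
       [-9.81827618e-04,  4.74267000e-05, -9.99999517e-01]]), 'ft_force': array([-0.41436488, -0.00267136,  0.33608341]), 'torque': array([ 0.05439154,  0.00964258, -0.03756069]), 'finger_gap': 85.15121815657493}
```

View pics/top0.png

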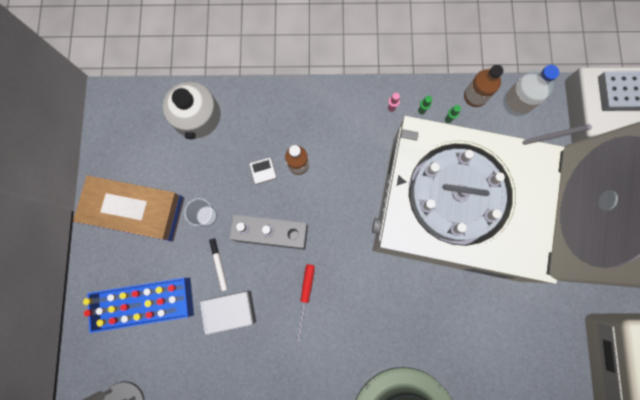

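View pics/side0.png

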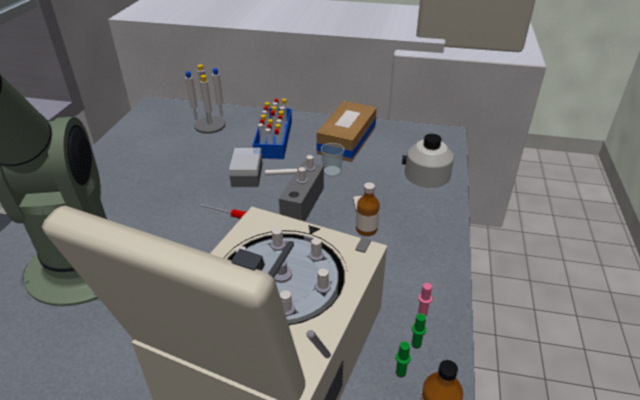

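Top view: the rotor is centred near (462,195) and the arrow is at (402,181). The six white caps are at about (467,157), (499,180), (495,215), (459,228), (431,205) and (435,170). The rack is at (268,232), with its empty hole at about (293,234). The green and pink look-alikes at (394,101), (426,103) and (453,113) stand on the table outside the rotor and are not targets.

```bash
cat > vis.py <<'E'
import numpy as np,cv2
def cloud(c):
    z=c["range_z"].astype(float);v,u=np.mgrid[:400,:640]
    P=np.stack([(u-c["cx"])/c["fx"]*z,-(v-c["cy"])/c["fy"]*z,-z],-1)
    T=c["cam_to_world"];W=P@T[:3,:3].T+T[:3,3];W[z==0]=np.nan;return W
def pix2plane(c,u,v,h):
    T=c["cam_to_world"];d=T[:3,:3]@np.array([(u-c["cx"])/c["fx"],-(v-c["cy"])/c["fy"],-1.]);o=T[:3,3]
    return o+d*(h-o[2])/d[2]
def caps(c,guess,zt=239,lo=229):
    """cluster cap tops near guess, radius 60..110; returns list of xyz"""
    W=cloud(c);r=np.hypot(W[...,0]-guess[0],W[...,1]-guess[1])
    m=((W[...,2]>lo)&(W[...,2]<zt+8)&(r>62)&(r<108)).astype(np.uint8)
    n,l,s,ce=cv2.connectedComponentsWithStats(m,connectivity=4)
    return [np.r_[np.nanmean(W[l==i],0),s[i,4],ce[i]] for i in range(1,n) if s[i,4]>12]
def handle(c,guess):
    W=cloud(c);r=np.hypot(W[...,0]-guess[0],W[...,1]-guess[1])
    m=(W[...,2]>230)&(W[...,2]<256)&(r<60);p=W[m][:,:2]
    mu=p.mean(0);e=np.linalg.eigh(np.cov(p.T))[1][:,1];return mu,np.arctan2(e[1],e[0])
E
python3 - <<'E'
import pickle,numpy as np,cv2
from vis import *
np.set_printoptions(precision=1,suppress=True)
c=pickle.load(open("top0.pkl","rb"));W=cloud(c)
g=pix2plane(c,462,195,198)[:2];print("g",g)
C=caps(c,g)
for k in C:print(k)
print(handle(c,g))
print("arrow",pix2plane(c,402,181,200))
print("plate z",W[180,455],"deck",W[230,400],"table",W[330,400])
m=((W[...,2]>79)&(W[...,2]<91)).astype(np.uint8);m[:,:225]=0;m[:,312:]=0;m[:205]=0;m[255:]=0
p=W[m>0][:,:2].astype(np.float32);print("rack rect",cv2.minAreaRect(p),len(p), cv2.boxPoints(cv2.minAreaRect(p)))
for u,v in((241,227),(266,230)):
    q=W[v-6:v+7,u-7:u+8].reshape(-1,3);q=q[q[:,2]>110];print("spare",q.mean(0),len(q),q[:,2].max())
print("hole",pix2plane(c,293,234,85))
im=c["image"]
a=cv2.resize(im[205:260,222:317],None,fx=6,fy=6,interpolation=2)
b=cv2.resize(im[130:260,380:530],None,fx=4,fy=4,interpolation=2)[:,:,:]
o=np.zeros((a.shape[0]+b.shape[0]//2,max(a.shape[1],600),3),np.uint8)
o=np.zeros((600,800,3),np.uint8);cv2.imwrite("pics/rack1.png",a);cv2.imwrite("pics/rot1.png",b)
E
```

```text
g [ 554.5 -122.9]
[ 642.6 -131.2  237.7   72.   468.5  153.8]
[612.7 -52.1 237.8  70.  434.4 166.8]
[ 589.4 -196.8  237.4   76.   499.1  176.5]
[529.2 -38.  238.3  67.  430.  203.3]
[ 505.9 -183.1  237.8   75.   495.9  213.3]
[ 475.7 -103.9  238.    73.   461.   227. ]
(array([ 558.7, -117.6]), np.float64(1.4114579533372216))
arrow [588.3  15.8 200. ]
plate z [ 590.4 -108.9  197.6] deck [473.4  24.8 201.1] table [228.1   0.5  -3.8]
rack rect ((485.43353271484375, 343.6107177734375), (190.5065155029297, 64.25337219238281), 83.11763000488281) 1587 [[442.1 252.9]
 [505.9 245.2]
 [528.7 434.3]
 [465.  442. ]]
spare [492.2 405.3 123.9] 59 129.63796284153113
spare [484.7 342.5 123.7] 60 128.60264341164884
hole [475.8 279.1  85. ]
```

View pics/rack1.png

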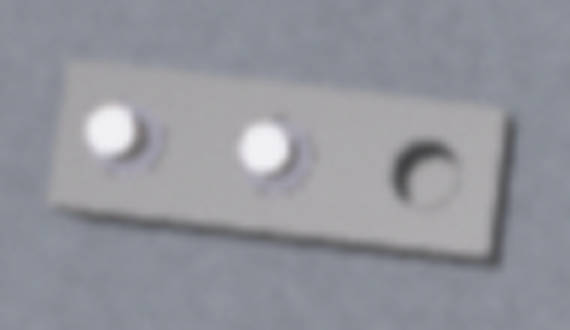

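View pics/rot1.png

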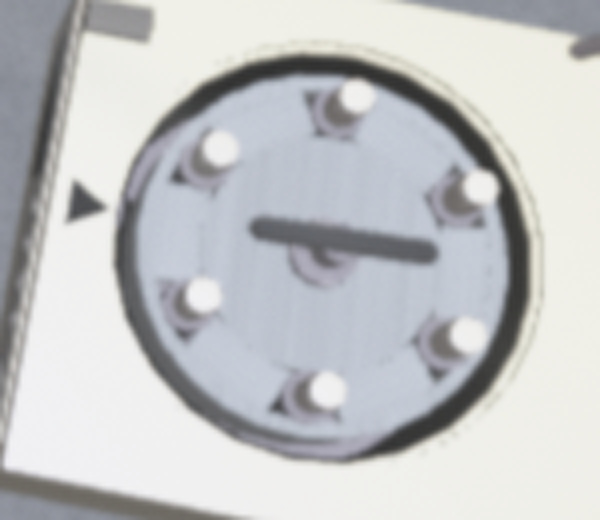

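The crops show six white caps around the T-handle, with the arrow tip at about (407,182) between two pockets. The rack has its empty hole at (293,234) at the end nearer the rotor. Next I check the lid extents, arrow bearing and reachability.

```bash
cat > cfg.py <<'E'
import numpy as np
C=np.array([559.2,-117.5]); ARROW=np.radians(77.7); HOLE=np.array([477.2,279.7])
def R(deg):
    a=np.radians(deg);x=np.array([np.cos(a),np.sin(a),0]);z=np.array([0,0,-1.]);return np.column_stack([x,np.cross(z,x),z])
TX=-10
A_,B_=14.5,11.
def tool(th,s,r=36,clear=0):
    """TCP xy to sit behind the bar half at angle th, pushing ccw (s=+1) or cw (s=-1)"""
    u=np.array([np.cos(th),np.sin(th)]);n=s*np.array([-u[1],u[0]]);Rm=R(TX)[:2,:2]
    d=7+A_*abs(n@Rm[:,0])+B_*abs(n@Rm[:,1])+clear
    return C+r*u-d*n
E
python3 - <<'E'
import pickle
from vis import *; from cfg import *; from workcell import *
for n in("top","side"):
    W=cloud(pickle.load(open(n+"0.pkl","rb")))
    m=(W[...,2]>260)&(W[...,0]>250)&(W[...,0]<850)&(W[...,1]<-180);p=W[m];print(n,np.nanpercentile(p,[0.5,5,95,99.5],axis=0).round())
c=pickle.load(open("top0.pkl","rb"))
for u,v in((406.7,182.2),(402,181)):
    d=pix2plane(c,u,v,200)[:2]-C;print(d,np.hypot(*d),np.degrees(np.arctan2(d[1],d[0])))
for t in range(0,360,45):
    p=tool(np.radians(t),1)
    for tx in(-10,170):
        q=inverse_kinematics([*p,222],R(tx));print(t,tx,None if q is None else np.round(q,2))
for p in([300,-330,450],[400,-60,400],[577,-34,330],[477,280,103],[159,-604,400]):
    for tx in(-10,170,-60):
        q=inverse_kinematics(p,R(tx));print(p,tx,None if q is None else np.round(q,2))
E
```

```text
top [[ 355. -387.  262.]
 [ 369. -373.  273.]
 [ 646. -308.  436.]
 [ 676. -299.  447.]]
side [[ 358. -451.  263.]
 [ 378. -443.  289.]
 [ 652. -367.  525.]
 [ 673. -344.  530.]]
[ 26.1476891  122.44000579] 125.20086526435009 77.9452715809575
[ 29.08647633 133.31738428] 136.45346479722306 77.69237513018578
0 -10 [ 0.5   0.56 -0.55  1.63  0.32  1.05 -0.32]
0 170 [-0.55  0.87  1.22  1.68 -0.87  1.23 -2.43]
45 -10 [ 0.47  0.56 -0.58  1.62  0.34  1.06 -0.38]
45 170 [-0.59  0.87  1.22  1.68 -0.87  1.24 -2.48]
90 -10 [ 0.45  0.53 -0.6   1.69  0.34  1.03 -0.43]
90 170 [ 0.82  0.79 -1.27  1.67  0.79  1.29  2.35]
135 -10 [ 0.46  0.48 -0.59  1.77  0.31  0.99 -0.43]
135 170 [ 0.85  0.74 -1.27  1.75  0.75  1.24  2.34]
180 -10 [ 0.5   0.43 -0.58  1.83  0.28  0.96 -0.37]
180 170 [-0.7   0.73  1.23  1.89 -0.78  1.11 -2.47]
225 -10 [ 0.55  0.43 -0.56  1.84  0.27  0.95 -0.3 ]
225 170 [-0.64  0.73  1.23  1.89 -0.78  1.11 -2.42]
270 -10 [ 0.56  0.47 -0.53  1.77  0.28  0.98 -0.26]
270 170 [-0.57  0.78  1.23  1.83 -0.81  1.15 -2.37]
315 -10 [ 0.54  0.52 -0.53  1.69  0.3   1.02 -0.26]
315 170 [-0.53  0.84
[... 258 characters left out ...]
3 -0.7   1.84  0.02  1.28 -0.18]
[400, -60, 400] 170 None
[400, -60, 400] -60 [ 0.58  0.02 -0.58  1.85  0.01  1.28 -1.05]
[577, -34, 330] -10 [ 0.43  0.42 -0.67  1.57  0.27  1.24 -0.46]
[577, -34, 330] 170 [ 0.75  0.63 -1.27  1.56  0.61  1.4   2.4 ]
[577, -34, 330] -60 [ 0.33  0.4  -0.53  1.58  0.21  1.22 -1.28]
[477, 280, 103] -10 [-0.07  0.71 -0.81  1.87  0.67  0.86 -1.4 ]
[477, 280, 103] 170 [ 0.16  0.96 -1.28  1.86  1.02  1.17  1.48]
[477, 280, 103] -60 [-0.13  0.68 -0.72  1.87  0.6   0.82 -2.21]
[159, -604, 400] -10 [ 1.42  0.42 -0.3   1.34  0.12  1.4   0.94]
[159, -604, 400] 170 [ 0.92  0.43  0.46  1.37 -0.19  1.38 -1.94]
[159, -604, 400] -60 [ 1.28  0.41 -0.09  1.35  0.04  1.39  0.14]
```

```bash
python3 - <<'E'
from cfg import *; from workcell import *
for p in([200,-420,450],[200,-350,450],[240,-250,450],[260,-200,450],[300,-130,450],[350,-100,450],[240,-250,330],[260,-200,330],[200,-350,330],[300,-350,600],[350,-300,600],[450,-200,600]):
    for tx in(-10,-60):
        q=inverse_kinematics(p,R(tx));print(p,tx,None if q is None else np.round(q,2))
E
```

```text
[200, -420, 450] -10 [ 1.29  0.1  -0.32  1.64  0.03  1.41  0.79]
[200, -420, 450] -60 [ 1.12  0.09 -0.13  1.64  0.01  1.41 -0.06]
[200, -350, 450] -10 [ 1.24 -0.02 -0.33  1.76 -0.01  1.4   0.74]
[200, -350, 450] -60 [ 1.07 -0.02 -0.17  1.77 -0.    1.4  -0.14]
[240, -250, 450] -10 [ 1.1  -0.13 -0.4   1.85 -0.05  1.4   0.54]
[240, -250, 450] -60 [ 0.95 -0.13 -0.27  1.86 -0.03  1.41 -0.36]
[260, -200, 450] -10 [ 1.05 -0.17 -0.47  1.88 -0.08  1.41  0.42]
[260, -200, 450] -60 [ 0.9  -0.16 -0.35  1.89 -0.06  1.41 -0.48]
[300, -130, 450] -10 [ 0.94 -0.17 -0.58  1.88 -0.1   1.41  0.21]
[300, -130, 450] -60 [ 0.82 -0.17 -0.48  1.88 -0.08  1.41 -0.69]
[350, -100, 450] -10 [ 0.84 -0.09 -0.65  1.82 -0.06  1.4   0.03]
[350, -100, 450] -60 [ 0.73 -0.09 -0.54  1.82 -0.05  1.4  -0.86]
[240, -250, 330] -10 [ 1.09 -0.05 -0.43  2.09 -0.02  1.1   0.49]
[240, -250, 330] -60 [ 0.92 -0.05 -0.27  2.09 -0.02  1.1  -0.39]
[260, -200, 330] -10 [ 1.   -0.08 -0.48  2.12 -0.04  1.1   0.37]
[260, -200, 330] -60 [ 0.85 -0.09 -0.34  2.12 -0.03  1.1  -0.52]
[200, -350, 330] -10 [ 1.25  0.06 -0.36  1.98  0.02  1.1   0.7 ]
[200, -350, 330] -60 [ 1.07  0.05 -0.17  1.99  0.01  1.1  -0.15]
[300, -350, 600] -10 [ 1.05  0.1  -0.37  1.28  0.04  1.77  0.52]
[300, -350, 600] -60 [ 0.91  0.09 -0.2   1.29  0.02  1.76 -0.33]
[350, -300, 600] -10 [ 0.94  0.1  -0.42  1.28  0.04  1.77  0.36]
[350, -300, 600] -60 [ 0.8   0.09 -0.26  1.29  0.02  1.76 -0.49]
[450, -200, 600] -10 [ 0.72  0.17 -0.53  1.21  0.09  1.78  0.04]
[450, -200, 600] -60 [ 0.62  0.16 -0.4   1.21  0.07  1.78 -0.81]
```

```bash
python3 - <<'E'
from cfg import *; from workcell import *
th=np.radians(80.9);p=tool(th,-1,clear=8)
print(p)
clamp()
movep([200,-350,380],R(-60));movep([260,-190,420],R(-30));movep([430,-90,380],R(TX));movep([*p,285],R(TX))
print(read_state()["time"])
print(movel([*p,222],max_speed=120,guard=6))
s=read_state();print(s["time"],s["eef_pos"],s["ft_force"],s["finger_gap"],s["qvel"].max())
import cv2;c=camera("side");cv2.imwrite("pics/side2.png",cv2.resize(c["image"][200:360,200:400],None,fx=3,fy=3))
E
```

```text
[535.59614359 -77.26039626]
4.1833
False
4.8583 [535.88493164 -77.39236544 222.94418904] [ 0.56618596 -0.80248064 -0.84617936] 0.1109754337555763 0.001503667061462385
```

View pics/side2.png

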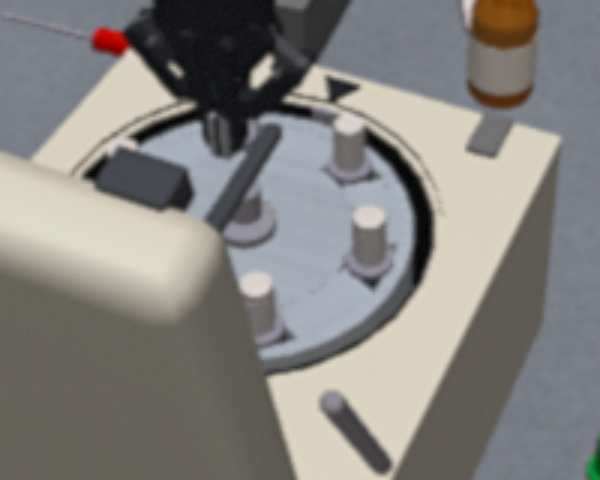

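The shut fingers are down beside the handle bar, at about (215,130) in the crop, and clear of caps and post. Now I turn the rotor slowly clockwise and log the drag.

```bash
cat > turn.py <<'E'
from cfg import *; from workcell import *
def tq(f0):
    s=read_state();d=(s["eef_pos"][:2]-C)/1000;f=(s["ft_force"]-f0)[:2];return d[0]*f[1]-d[1]*f[0]
E
python3 - <<'E'
from turn import *
f0=read_state()["ft_force"];np.save("f0.npy",f0)
th=80.9
for c in(5,2,0,-2):
    movel([*tool(np.radians(th),-1,clear=c),222],max_speed=25);print(c,round(tq(f0),3))
offs=[30,24,18,12,8,4,0,-4,-8,-14,-20,-26]
hi=0
for k in range(6):
    for o in offs:
        t=47.7-60*k+o
        if t>79: continue
        g=movel([*tool(np.radians(t),-1),222],max_speed=35,guard=18)
        q=tq(f0);print(k,o,round(t,1),round(q,3),g,round(read_state()["time"],1))
        hi=hi+1 if q>0.18 else 0
        if g or (hi>=2 and o<=4): break
    else: continue
    break
E
```

```text
5 -0.007
2 -0.011
0 0.019
-2 0.018
0 30 77.7 -0.011 False 6.2
0 24 71.7 -0.02 False 6.4
0 18 65.7 0.022 False 6.7
0 12 59.7 0.018 False 7.0
0 8 55.7 0.022 False 7.2
0 4 51.7 0.024 False 7.5
0 0 47.7 0.218 False 7.7
0 -4 43.7 0.384 False 8.0
```

Drag jumps from about 0.02 to 0.22 and then 0.38 N m at the first pocket. I check by camera where that pocket stands relative to the arrow.

```bash
cat > look.py <<'E'
from turn import *; from vis import *
def look():
    c=camera("top");out=[]
    for k in caps(c,C):
        d=k[:2]-C;out.append((round(np.hypot(*d),1),round(np.degrees(np.arctan2(d[1],d[0]))-77.8,1),int(k[3]),k[2].round()))
    return c,out
E
python3 - <<'E'
from look import *
c,o=look();print(*o,sep="\n");cv2.imwrite("pics/t3.png",cv2.resize(c["image"][120:270,370:540],None,fx=4,fy=4))
E
```

```text
(np.float64(88.5), np.float64(-52.0), 15, np.float64(236.0))
(np.float64(84.6), np.float64(3.6), 72, np.float64(237.0))
(np.float64(84.2), np.float64(64.5), 68, np.float64(238.0))
(np.float64(84.8), np.float64(-235.7), 73, np.float64(238.0))
```

View pics/t3.png

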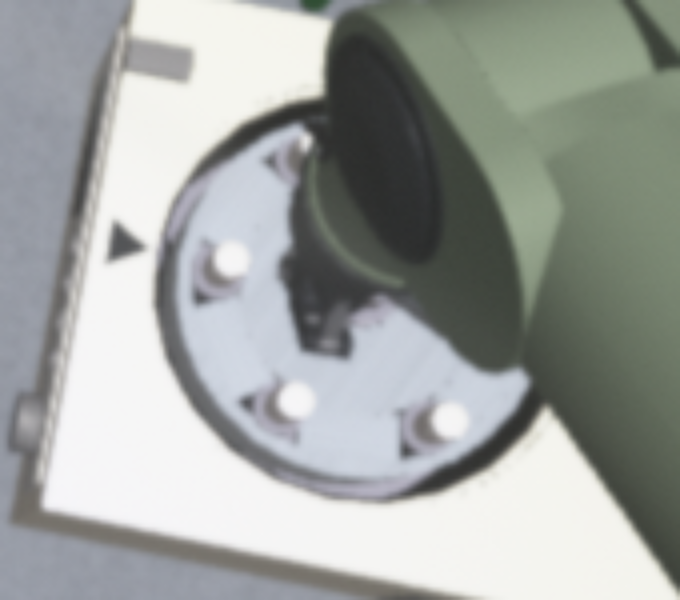

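The bad holder is the cap at crop (230,260), 4° short of the arrow and rubbing. I nudge it 4° further, back off, check, then grasp it with the jaws tangential.

```bash
python3 - <<'E'
from look import *
f0=np.load("f0.npy")
for t in(41.7,39.9):
    print(movel([*tool(np.radians(t),-1),222],max_speed=25,guard=18),round(tq(f0),3))
p=tool(np.radians(44),-1,clear=9)
movel([*p,222],max_speed=60);movel([*p,300],max_speed=200);open_gripper()
c,o=look();print(*o,sep="\n")
a=[k for k in caps(c,C) if abs(np.degrees(np.arctan2(k[1]-C[1],k[0]-C[0]))-77.8)<20][0];print(a)
d=a[:2]-C;h=C+85*d/np.hypot(*d);np.save("h.npy",h);print(h,read_state()["time"])
movel([*h,300],frame=R(TX),max_speed=120)
movel([*h,250],max_speed=100)
print(movel([*h,209],max_speed=60,guard=8))
s=read_state();print(s["time"],s["eef_pos"],s["ft_force"]-f0,s["finger_gap"])
c=camera("side");cv2.imwrite("pics/side4.png",cv2.resize(c["image"][190:340,220:420],None,fx=3,fy=3))
E
```

```text
False 0.431
False 0.434
(np.float64(86.8), np.float64(-57.6), 49, np.float64(237.0))
(np.float64(84.9), np.float64(1.1), 69, np.float64(238.0))
(np.float64(84.3), np.float64(61.4), 70, np.float64(238.0))
(np.float64(84.6), np.float64(-238.6), 76, np.float64(237.0))
[575.50957064 -34.2090223  238.09284372  69.         427.28985507
 182.92753623]
[575.53401755 -34.08417494] 10.2417
False
12.1833 [575.71201997 -34.0253071  209.24370786] [ 0.68057434  0.67306298 -0.44420888] 85.23673477140659
```

View pics/side4.png

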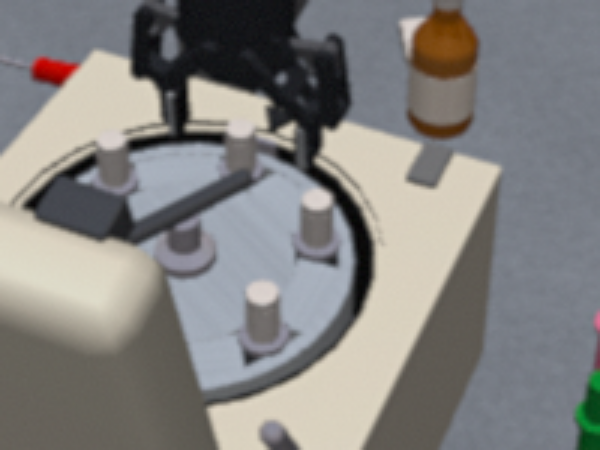

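The open jaws straddle the cap at crop (240,145) and are clear of the neighbours. Grip and lift.

```bash
python3 - <<'E'
from look import *
h=np.load("h.npy");f0=np.load("f0.npy")
clamp();s=read_state();print(s["finger_gap"],s["ft_force"]-f0,s["eef_pos"])
print(movel([*h,219],max_speed=25,guard=15),read_state()["ft_force"]-f0)
print(movel([*h,335],max_speed=80,guard=15))
s=read_state();print(s["time"],s["finger_gap"],s["eef_pos"])
c=camera("side");cv2.imwrite("pics/side5.png",cv2.resize(c["image"][90:340,200:420],None,fx=2.3,fy=2.3))
E
```

```text
18.433034412475205 [-1.33021278 -0.11594444  3.06933489] [575.54865324 -34.06512186 209.13378198]
False [-0.14121573  1.23727739  3.35547161]
False
15.0083 18.547436210583907 [575.3760325  -34.10873582 334.56095605]
```

View pics/side5.png

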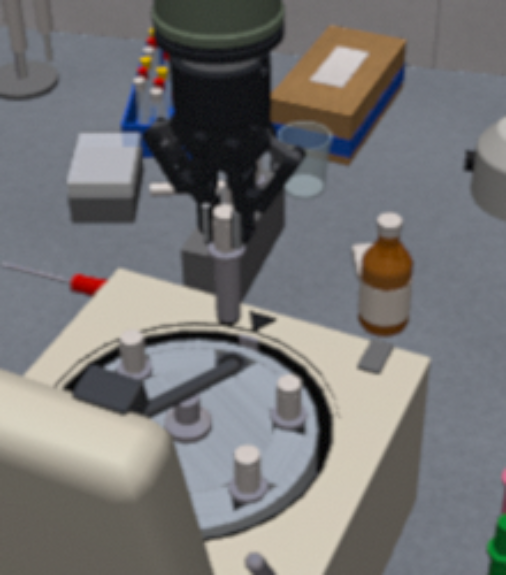

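The long holder hangs straight in the jaws, at crop (228,265), clear of the deck. I carry it to the rack and lower it with a force guard.

```bash
python3 - <<'E'
from look import *
H=HOLE
movel([*H,335],frame=R(-7),max_speed=170)
movel([*H,190],max_speed=110)
f1=read_state()["ft_force"]
g=movel([*H,150],max_speed=30,guard=4);s=read_state();print("mouth",g,s["eef_pos"],s["ft_force"]-f1,s["time"])
if not g:
    g=movel([*H,110],max_speed=40,guard=4);s=read_state();print("mid",g,s["eef_pos"],s["ft_force"]-f1)
    if not g:
        g=movel([*H,94],max_speed=10,guard=4);s=read_state();print("floor",g,s["eef_pos"],s["ft_force"]-f1,s["time"])
c=camera("side");cv2.imwrite("pics/side6.png",cv2.resize(c["image"][100:250,230:400],None,fx=3.5,fy=3.5))
E
```

```text
mouth False [477.26132154 279.75178795 150.14478212] [-0.84081423  0.16649118 -0.52896285] 20.0917
mid False [477.30627456 279.79281745 110.22561795] [-0.48710389  0.14189737 -0.58725865]
floor True [477.32138753 279.88778422 103.49570076] [-0.33566923  0.33885217  7.18873874] 22.0583
```

View pics/side6.png

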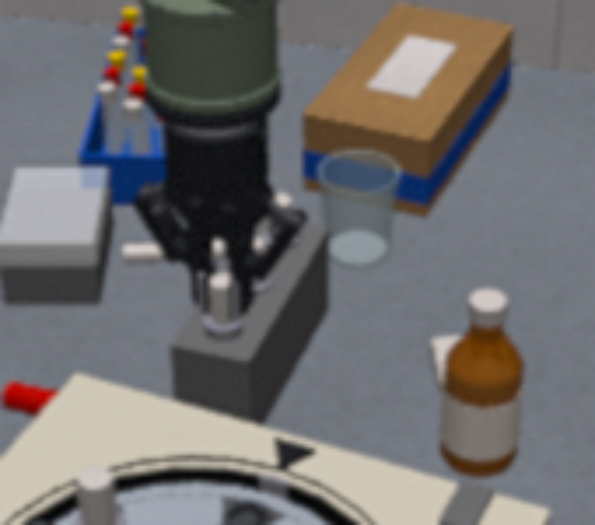

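It touched the floor at TCP z 103.5, and I expected about 104. In the picture the holder is in the hole at (222,310). Release, retreat and check.

```bash
python3 - <<'E'
from look import *
open_gripper()
movel([*HOLE,200],max_speed=60);movel([*HOLE,300],max_speed=150)
movep([450,60,400],R(-7));wait(.5)
c=camera("top");W=cloud(c)
m=(W[...,2]>119)&(W[...,2]<150)&(np.hypot(W[...,0]-HOLE[0],W[...,1]-HOLE[1])<20);m&=c["range_z"]>0
q=W[m];print("cap in rack",len(q),q.mean(0),"hole",HOLE,"max z",np.percentile(q[:,2],[50,90]))
_,o=look();print(*o,sep="\n");print(read_state()["time"])
s=camera("side");cv2.imwrite("pics/end.png",np.hstack([cv2.resize(s["image"][120:320,220:400],(450,500)),cv2.resize(c["image"][130:270,220:318],(350,500))]))
E
```

```text
cap in rack 59 [481.18617433 284.17649377 131.87853217] hole [477.2 279.7] max z [132.21258727 135.05844906]

26.9083
```

View pics/end.png

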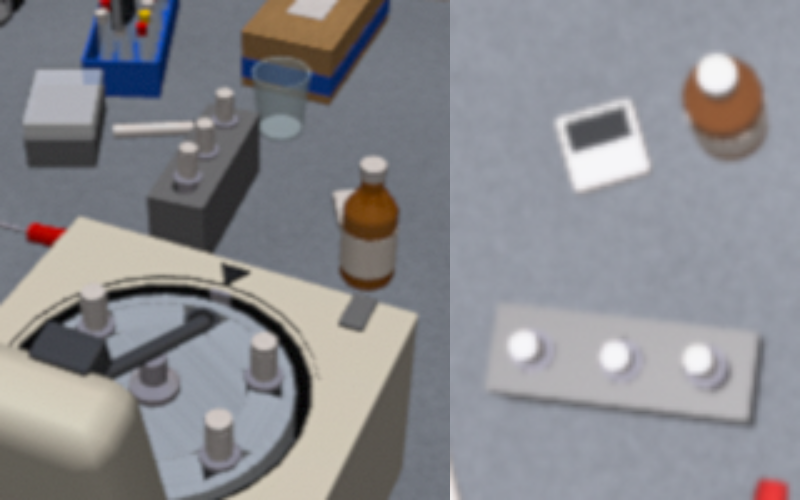

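The holder stands in the last rack hole, with its cap at about (188,160) in the left half and (700,362) in the right. It is about 8.5 mm higher than the spares and leans a little within the hole's play. The arm hides the rotor from the top camera, so I move it aside, check the five remaining holders and hand in.

```bash
python3 - <<'E'
from look import *
movep([420,150,420],R(-7));wait(.4)
c,o=look();print(*o,sep="\n");W=cloud(c)
m=(W[...,2]>119)&(W[...,2]<150)&(np.hypot(W[...,0]-HOLE[0],W[...,1]-HOLE[1])<20)
print(m.sum(),W[m].mean(0) if m.any() else None,read_state()["time"])
finish_job()
E
```

```text
(np.float64(84.5), np.float64(-58.8), 72, np.float64(238.0))
(np.float64(85.1), np.float64(-118.8), 70, np.float64(238.0))
(np.float64(84.7), np.float64(-178.6), 73, np.float64(237.0))
(np.float64(84.0), np.float64(61.7), 68, np.float64(238.0))
(np.float64(84.7), np.float64(-238.6), 72, np.float64(238.0))
58 [481.50157555 284.01161364 131.61084443] 27.8833
the job is handed in; nothing more can be done
```

The job is handed in at about 28 s of robot time: the rubbing holder is in the rack's empty hole and the other five are still in the rotor. `finish_job` reports no verdict, so the result rests on my own checks.

- **Finding the holder:** I turned the rotor slowly clockwise by the T-handle. The drag rose from about 0.02 to 0.38–0.43 N m as the first pocket reached the arrow. I stopped with that holder about 1° from the arrow.
- **Moving it:** I lifted that holder straight out there; in the picture its sleeve was clearly the long one. I then lowered it into the empty hole until it touched the floor at about 7 N, at the expected height.
- **Final checks:** The top camera shows the other five holders at their pocket radius and normal height. The moved cap is about 8 mm higher than the spares, so the holder stands on the bottom. The side view before that showed no bystander moved.
- **Less than perfect:**
  - The cap reads about 6 mm off the hole's axis at its top, so the holder leans slightly within the hole's play. By geometry the lean is at most about 0.1 rad (limit 0.12) and the flange is at most 4 mm off centre (limit 6).
  - The resting drag I read away from the switch was below the stated 0.045–0.08 N m, because I read it while stopped.

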